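# Close up the tea stand

## Robot

A 6-joint arm with a two-finger parallel gripper is mounted at the origin on the work surface. World frame = base frame: x ahead of the robot, y to its left, z up, the work surface at z = 0. Lengths are in m, angles in rad, forces in N, time in s.
With the tool pointing down it reaches from about 0.325 to 0.775 m from the base axis. Payload 5.5 kg.
Tool frame: the origin (TCP) lies between the finger pads; the fingertips stand 8 mm ahead of it and the grasp point (between the pads) lies 11 mm behind it (arm.nose_length is the distance from the TCP to the fingertips, in m); z points along the fingers, x is the direction in which the jaws open and shut, and the axes are right-handed (so a half turn about z gives the same grasp; the last joint's range is limited). The gripper opens to 88 mm and grips with 3 to 60 N. Pads are 20 mm wide; open, the fingers measure 115 mm over their backs; the gripper's body (75 mm by 178 mm) begins 61 mm behind the grasp point.
Start: joints at [1.186, 0.091, 1.231, -0, 1.82, -0.057], TCP at [0.193, 0.568, 0.201] pointing down, gripper open.
Joint ranges: [-2.87, 2.87], [-0.86, 2.18], [0.17, 2.46], [-1.51, 4.65], [0.06, 2.69], [-2.65, 2.65]. Speed limits (rad/s): [2.57, 2.57, 3.01, 3.14, 3.14, 3.14].

## Interface

Orientations are given as a rotation vector (axis times angle).
In Python, from rig import arm, camera, camera_params, finder gives the robot as it stands.
- The arm moves only by the shell command python3 -m crank 'ROWS' [FORCE]. ROWS is JSON, a list of rows, each an object with "slide": the shift along the tool's x, y, z in cm, a list of three; "dr": the turn, a rotation vector about the tool's x, y, z in degrees, a list of three; "fingers": the finger opening in cm, from 0 to 8.78. A call has 1 to 10 rows; each row shifts and turns the commanded pose from where the row before left it, along the tool's axes as they then stand; what a row does not reach is not made up. A row lasts 1/12 s, in which the tool goes at most 41.7 mm and 7.16 degrees, less where a joint would pass 70% of its speed; a pose out of reach is approached as far as the arm can. A call is refused whole if a number of a shift passes 4.17 or a number of a turn 7.16, either way. A call with a gripper value outside its range is refused whole. The fingers move at their own pace and stop on an object; FORCE is the grip in N (left out, the last holds). Time passes only in rows, so rows that do not move let the fingers close. It gives the time, the measured TCP pose, the force and the opening at its end, in the units of the state.
- arm.get_obs(): the state, without advancing time (a new reading comes with each control period).
- camera(name): name is "scene" or "top"; returns the picture (420x560x3 uint8, red, green, blue); there is no depth.
- camera_params(name): a dict with "fx", "fy", "cx", "cy" (pixels), "eye" and "orientation" of the camera in the world. Camera axes: x right, y down, z forward; pixel columns grow to the right and rows downward; lengths in m; the calibration is good to about 2 mm. A picture is of the moment at which its call begins. camera_params takes no time and is no camera call.
- arm.job_done(): hands the job in, once; it reports no verdict.
Trained networks look in the newest picture that a camera, given by its name, has taken for a name from the list of things; names that differ only in an ending like _2 or _b are one class to them, and where a whole thing is asked for, a point or a joint stands for the part that bears it (a point fixed in the world has none). Each returns a list of dicts, best first, with "conf" (0 to 1); they miss things now and then, are a little off and sometimes report something else, mostly with a low value. They report only what shows in the picture. A call takes as long as a camera call.
- finder.regions_of(camera, name): "region" (420x560 bool, what is visible of it) and "rect" ([centre column, centre row, width, height] in pixels, round what is visible of it).
- finder.tip_of(camera, name): "centre" ([column, row] in pixels: a listed point, or the origin of a listed thing).
The state is a dict: "t": time; "qpos": joint angles; "joint_vel": joint speeds; "tau": joint torques, N m; "position": TCP position; "ee_rot": TCP orientation; "ft_force": force on the tool from outside, world axes, zero at the start; "torque": the same for the moment, N m; "opening": opening from 0.0 (shut) to 1.0 (fully open).
Only numpy, scipy, OpenCV 4.12 (cv2) and the standard library are available. Lean on these libraries where they do the work, as an engineer would, in place of code of your own. Each camera call takes 0.05 s, during which the arm holds its last target.

## Task

The wooden tea stand is about to go out to the guests: with the fingertips, push its open drawer fully home and slide its wooden cover fully shut over the dishes, in either order. Leave the stand itself standing where it is, neither lifted nor shoved along the counter, and leave the ramekin, the shaker and the jar around it undisturbed.

Things in the scene. Friction and masses are not known exactly. Their poses are not given: they have to be found in the camera images.
- stand: Pale wooden serving stand, loose on the counter on rubber feet, about 4 kg, 150 mm deep (x -75 to +75), 370 mm long (y -170 to +200), top at 76 mm. Origin at counter level under the arch; x from drawer side to back (away from the robot at yaw 0), y along its length, z up. The +y part has a slate top with two low pots (6 mm proud) over the drawer; the -y part is a dish bay with the cover.
- drawer (a joint): How far the drawer stands open, m: 0 = home, up to 0.085. It slides along the stand's x: out to -x (towards the robot), home to +x. About 1.5 N of friction plus light damping (6 N per m/s), no spring or catch; a hard stop at 0. When home its front still stands 12 mm proud of the stand's front.
- drawer_face (a point): Centre of the outer face of the drawer's plain wooden front (no handle), upright, 164 mm wide along the stand's y, 48 mm high (15 to 63 mm above the counter), 12 mm thick. In the stand's frame at x = -87 mm minus the opening, y = +106 mm, height 39 mm. Axes as the stand's.
- cover (a joint): How far the cover is slid open, m: 0 = shut, up to 0.11. It slides along the stand's y: open to -y (overhanging the stand's end), shut to +y (towards the arch). About 1.5 N of friction plus light damping (6 N per m/s), no spring or catch; a hard stop at 0.
- cover_edge (a point): Middle of the upright outer (-y) face of the cover: an 8 mm board, 150 mm in x by 152 mm in y, underside 67 mm and top 75 mm above the counter, with a raised batten along that edge, flush with it, 130 mm long in x, 14 mm thick, its top 91 mm up. In the stand's frame at x = 0, y = -169 mm minus the opening, height 79 mm. Axes as the stand's.
- arch_top (a point): Middle of the top of the stand's dark steel carrying arch, 190 mm above the counter, at x = y = 0 of the stand. The arch is 32 mm wide in y and spans the whole depth in x, on upright strips at front and back; keep clear of it, it is not used.
- ramekin: Loose white round bowl, 70 mm across and 36 mm high, origin at the centre of its underside. Stands on the counter beside the stand; bystander.
- shaker: Loose steel shaker, 56 mm across and 104 mm high, origin at the centre of its underside. Stands on the counter beside the stand; bystander.
- jar: Loose amber jar with a brass cap, 58 mm across and 75 mm high, origin at the centre of its underside. Stands on the counter beside the stand; bystander.

How it is judged:
By the outcome, as a careful person would: the job done as asked, in the order asked, and still so for the second after the job is handed in, with the robot touching nothing.
It also fails if it takes over 48 s, if anything falls off the work surface, if the arm or the gripper's body presses on something with over 40 N, if the wrist force passes 120 N, or if a joint passes its speed limit or range.

## Working session

There is one attempt and no reset: what is moved stays moved. The work goes in short steps, Python scripts to look and compute and a shell command to move; the robot and the scene stay as the last step left them, time stands still between calls to the robot, and variables do not carry over. Pictures are saved under pics/ and viewed, and the job is handed in when it is done.

```bash
ls; mkdir -p pics; python3 - <<'E'
from rig import arm,camera,camera_params,finder
import cv2,numpy as np
o=arm.get_obs();print(o['t'],o['position'],o['ee_rot'],o['opening'])
for c in ['scene','top']:
    cv2.imwrite(f'pics/{c}0.png',camera(c)[:,:,::-1]); print(c,camera_params(c))
    for n in ['stand','drawer_face','cover_edge','arch_top','ramekin','shaker','jar']:
        print(c,n,[(np.round(d['centre'],1),round(d['conf'],2)) for d in finder.tip_of(c,n)[:2]])
print(arm.get_obs()['t'])
E
```

```text
pics
0.0 [0.19306788 0.56774237 0.19992492] [ 2.55330529e+00  1.82856737e+00 -2.48681289e-03] 0.999959065242247
scene {'fx': 491.29107360650835, 'fy': 491.29107360650835, 'cx': 280.642652346862, 'cy': 215.03327390748737, 'eye': array([ 1.31014967, -0.31252137,  0.73887805]), 'orientation': array([-1.95063443, -1.0823936 ,  0.55095422])}
scene stand [(array([251.1, 288.8]), 0.82)]
scene drawer_face [(array([285.7, 233.3]), 0.8)]
scene cover_edge [(array([120.7, 286.5]), 0.93)]
scene arch_top [(array([246.8, 218.8]), 0.89)]
scene ramekin [(array([333.6, 225. ]), 0.83)]
scene shaker [(array([387.2, 275.4]), 0.72)]
scene jar [(array([211.8, 244. ]), 0.76)]
top {'fx': 511.21320481861704, 'fy': 511.21320481861704, 'cx': 280.9498441133135, 'cy': 205.36962674682235, 'eye': array([0.46950146, 0.15733307, 1.04404387]), 'orientation': array([-2.16942433,  2.1402568 , -0.15634879])}
top stand [(array([322.6, 202.7]), 0.85)]
top drawer_face [(array([256.1, 246.7]), 0.66)]
top cover_edge [(array([457.4, 231.5]), 0.68)]
top arch_top [(array([336.2, 183.5]), 0.66)]
top ramekin [(array([178.2, 250.2]), 0.9)]
top shaker [(array([185.8, 144.8]), 0.79)]
top jar [(array([328.5, 291. ]), 0.76), (array([458.4, 231.4]), 0.71)]
0.8
```

View pics/scene0.png

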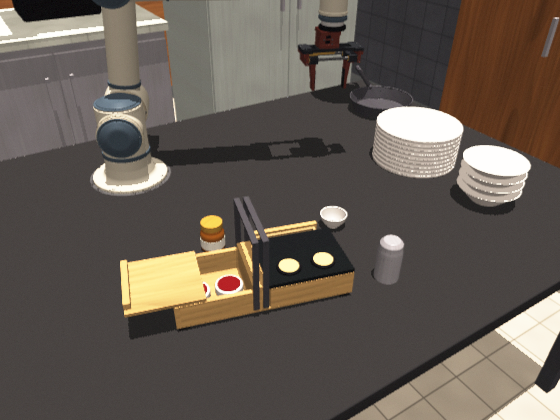

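View pics/top0.png

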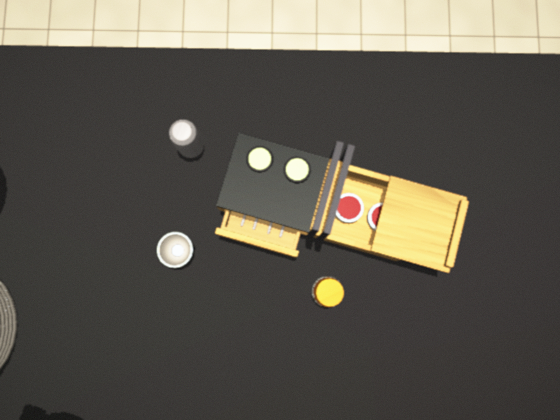

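```bash
cat > h.py <<'E'
import numpy as np
from rig import camera_params
from scipy.spatial.transform import Rotation as R
def ray(c,px):
    p=camera_params(c);M=R.from_rotvec(p['orientation']).as_matrix()
    d=M@np.array([(px[0]-p['cx'])/p['fx'],(px[1]-p['cy'])/p['fy'],1]);return p['eye'],d
def at(c,px,z):
    e,d=ray(c,px);return e+d*(z-e[2])/d[2]
def proj(c,X):
    p=camera_params(c);M=R.from_rotvec(p['orientation']).as_matrix()
    v=M.T@(np.array(X)-p['eye']);return np.array([p['cx']+p['fx']*v[0]/v[2],p['cy']+p['fy']*v[1]/v[2]])
E
python3 - <<'E'
from h import *
P={'scene':dict(stand=(251.1,288.8,0),face=(285.7,233.3,.039),edge=(120.7,286.5,.079),arch=(246.8,218.8,.19),ram=(333.6,225,0),sh=(387.2,275.4,0),jar=(211.8,244,0)),
'top':dict(stand=(322.6,202.7,0),face=(256.1,246.7,.039),edge=(457.4,231.5,.079),arch=(336.2,183.5,.19),ram=(178.2,250.2,0),sh=(185.8,144.8,0),jar=(328.5,291,0))}
for c in P:
    for k,v in P[c].items(): print(c,k,np.round(at(c,v[:2],v[2]),4))
print(R.from_rotvec([ 2.55330529e+00 , 1.82856737e+00, -2.48681289e-03]).as_matrix().round(3))
E
```

```text
scene stand [0.6175 0.0617 0.    ]
scene face [0.5312 0.2058 0.039 ]
scene edge [ 0.5538 -0.1904  0.079 ]
scene arch [0.6206 0.055  0.19  ]
scene ram [0.522  0.3594 0.    ]
scene sh [0.7398 0.3444 0.    ]
scene jar [0.4308 0.0579 0.    ]
top stand [0.6194 0.0633 0.    ]
top face [0.5248 0.1972 0.039 ]
top edge [ 0.5565 -0.1858  0.079 ]
top arch [0.6254 0.0573 0.19  ]
top ram [0.5177 0.3569 0.    ]
top sh [0.7377 0.3498 0.    ]
top jar [0.4397 0.051  0.    ]
[[ 0.322  0.947 -0.001]
 [ 0.947 -0.322 -0.002]
 [-0.002 -0.    -1.   ]]
```

The pictures show the stand at about yaw -14.5°, with its drawer towards the robot (top image, front 217–299, row ~245). The cover overhangs on the right (edge near (457,231)). The jar is in front of the dish bay (329,291), the ramekin is at (176,250) and the shaker at (183,132). Next I'll zoom in for corners and fit the pose.

```bash
python3 - <<'E'
import cv2
im=cv2.imread('pics/top0.png');cv2.imwrite('pics/z1.png',cv2.resize(im[120:280,205:345],None,fx=3.7,fy=3.7,interpolation=cv2.INTER_CUBIC))
cv2.imwrite('pics/z2.png',cv2.resize(im[150:290,320:480],None,fx=4,fy=4,interpolation=cv2.INTER_CUBIC))
E
```

```text
(no output)
```

View pics/z1.png

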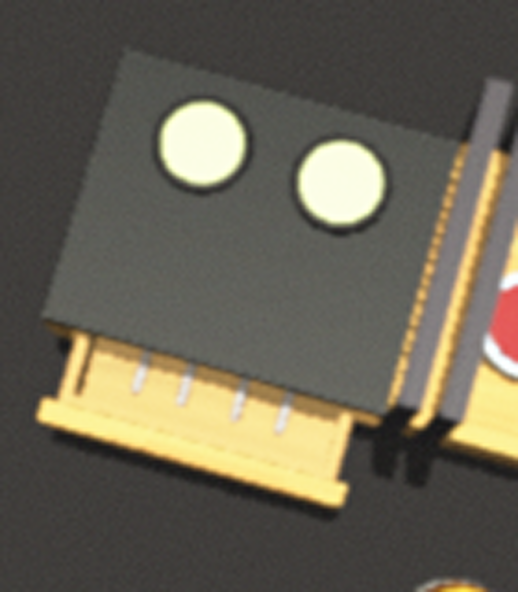

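View pics/z2.png

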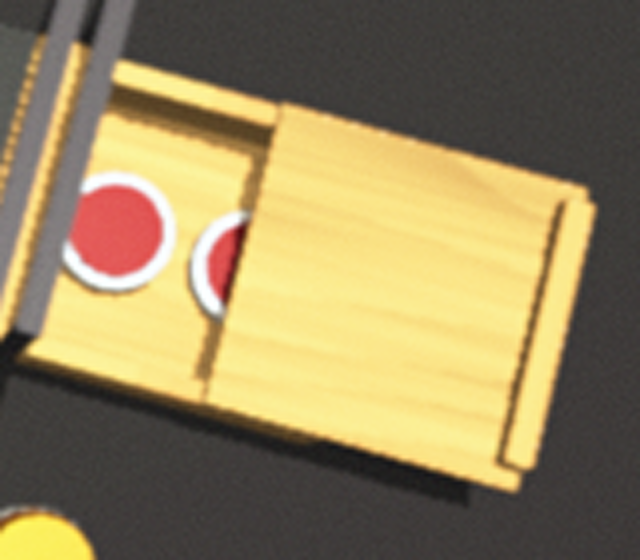

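```bash
cat > fit.py <<'E'
from h import *
from scipy.optimize import least_squares
def fit(obs):
    def W(p,X):
        x,y,z,dd,cc=X;x=x-dd*p[3];y=y-cc*p[4];c,s=np.cos(p[2]),np.sin(p[2])
        return [p[0]+c*x-s*y,p[1]+s*x+c*y,z]
    f=lambda p:np.concatenate([(proj(o[0],W(p,o[2]))-o[1]) for o in obs])
    r=least_squares(f,[.62,.06,-.25,.04,.08],loss='soft_l1',x_scale=[.1]*5)
    return r.x,f(r.x).reshape(-1,2)
E
python3 - <<'E'
from fit import *
T='top';S='scene'
obs=[(T,(239.3,133),(.075,.2,.076,0,0)),(T,(216.6,205.9),(-.075,.2,.076,0,0)),
(T,(215.3,232.2),(-.087,.188,.063,1,0)),(T,(296.9,257),(-.087,.024,.063,1,0)),
(T,(469,201.3),(.065,-.169,.091,0,1)),(T,(453.3,267),(-.065,-.169,.091,0,1)),
(T,(390,175.8),(.075,-.017,.075,0,1)),(T,(371.3,249.5),(-.075,-.017,.075,0,1)),
(T,(336.2,183.5),(0,0,.19,0,0)),(S,(246.8,218.8),(0,0,.19,0,0)),(S,(251.1,288.8),(0,0,0,0,0)),
(S,(120.7,286.5),(0,-.169,.079,0,1)),(S,(285.7,233.3),(-.087,.106,.039,1,0))]
p,r=fit(obs);print(p.round(4),np.degrees(p[2]));print(r.round(1).tolist())
c,s=np.cos(p[2]),np.sin(p[2]);Q=np.array([[c,-s],[s,c]])
w=lambda x,y:(p[:2]+Q@[x,y]).round(4)
print('prepush drawer',w(-.087-p[3]-.04,.125),'home',w(-.087-.01,.125),'pre cover',w(0,-.169-p[4]-.045),'shut',w(0,-.169-.0135))
for X in [(.5177,.3569),(.738,.347),(.435,.054)]: print(Q.T@(np.array(X)-p[:2]))
E
```

```text
[ 0.6199  0.06   -0.2686  0.0383  0.0889] -15.391079643479813
[[-0.1, -1.0], [-0.0, -0.6], [0.3, 0.6], [0.8, -0.3], [0.2, -0.6], [-0.1, 0.2], [0.9, -0.5], [-0.1, 0.5], [-1.5, 3.2], [2.1, -0.9], [-0.2, 0.9], [0.5, -1.0], [-4.6, 0.5]]
prepush drawer [0.4937 0.2243] home [0.5595 0.2062] pre cover [ 0.5395 -0.2321] shut [ 0.5714 -0.116 ]
[-0.17731359  0.25918138]
[0.03771325 0.30810538]
[-0.17665622 -0.05480471]
```

```bash
python3 -m crank '[{"slide":[0,0,0],"dr":[0,0,-3.4],"fingers":0},{"slide":[-2.0,3.0,0],"dr":[0,0,0],"fingers":0},{"slide":[-2.0,3.0,0],"dr":[0,0,0],"fingers":0},{"slide":[-2.0,3.0,0],"dr":[0,0,0],"fingers":0},{"slide":[-2.0,3.0,0],"dr":[0,0,0],"fingers":0},{"slide":[-2.0,3.0,0],"dr":[0,0,0],"fingers":0},{"slide":[-2.0,3.0,0],"dr":[0,0,0],"fingers":0},{"slide":[-2.0,3.0,0],"dr":[0,0,0],"fingers":0},{"slide":[-2.0,3.0,0],"dr":[0,0,0],"fingers":0},{"slide":[0,0,0],"dr":[0,0,0],"fingers":0}]'
cat > st.py <<'E'
from h import *
from rig import arm
p=[.6199,.06,-.2686]
c,s=np.cos(p[2]),np.sin(p[2]);Q=np.array([[c,-s],[s,c]])
o=arm.get_obs();f=o['ft_force'];M=R.from_rotvec(o['ee_rot']).as_matrix()
print('t',round(o['t'],2),'stand xy',(Q.T@(o['position'][:2]-p[:2])).round(4),'z',o['position'][2].round(4),'F stand',(Q.T@f[:2]).round(2),f[2].round(2),'xaxis in stand',(Q.T@M[:2,0]).round(3),'z',M[:,2].round(3),o['opening'])
E
python3 st.py
```

```text
t: 1.63
position: [0.3857, 0.3458, 0.2012]
ee_rot: [2.502, 1.895, 0.001]
ft_force: [-0.4, -0.0, -0.1]
opening: 0.281
t 1.63 stand xy [-0.3017  0.2134] z 0.2012 F stand [-0.33 -0.14] -0.07 xaxis in stand [0.006 1.   ] z [ 0.002 -0.002 -1.   ] 0.280794681960584
```

```bash
python3 -m crank '[{"slide":[-2.2,3.4,0],"dr":[0,0,0],"fingers":0},{"slide":[-2.2,3.4,0],"dr":[0,0,0],"fingers":0},{"slide":[-2.2,3.4,0],"dr":[0,0,0],"fingers":0},{"slide":[-2.2,3.0,0],"dr":[0,0,0],"fingers":0},{"slide":[0,0,3],"dr":[0,0,0],"fingers":0},{"slide":[0,0,3],"dr":[0,0,0],"fingers":0},{"slide":[0,0,3],"dr":[0,0,0],"fingers":0},{"slide":[0,0,3],"dr":[0,0,0],"fingers":0},{"slide":[0,0,3],"dr":[0,0,0],"fingers":0},{"slide":[0,0,0],"dr":[0,0,0],"fingers":0}]'
python3 st.py; python3 - <<'E'
from rig import camera
import cv2
cv2.imwrite('pics/s1.png',camera('scene')[:,:,::-1])
E
```

```text
t: 2.47
position: [0.4821, 0.2292, 0.0439]
ee_rot: [-2.496, -1.902, 0.017]
ft_force: [-2.0, -0.4, -1.0]
opening: 0.004
t 2.47 stand xy [-0.1777  0.1266] z 0.0439 F stand [-1.79 -0.86] -1.04 xaxis in stand [-0.  1.] z [-0.01  -0.004 -1.   ] 0.004018294881120088
```

View pics/s1.png

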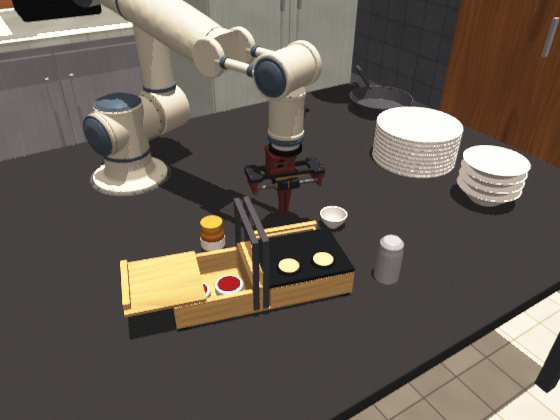

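The closed fingers are down in front of the drawer (about (284,205)), clear of the ramekin and the jar. Now I'll push.

```bash
python3 -m crank '[{"slide":[0,0.6,0.7],"dr":[0,0,0],"fingers":0},{"slide":[0,0.6,0],"dr":[0,0,0],"fingers":0},{"slide":[0,0.6,0],"dr":[0,0,0],"fingers":0},{"slide":[0,0.6,0],"dr":[0,0,0],"fingers":0},{"slide":[0,0.6,0],"dr":[0,0,0],"fingers":0},{"slide":[0,0.6,0],"dr":[0,0,0],"fingers":0},{"slide":[0,0.6,0],"dr":[0,0,0],"fingers":0},{"slide":[0,0.6,0],"dr":[0,0,0],"fingers":0},{"slide":[0,0.4,0],"dr":[0,0,0],"fingers":0},{"slide":[0,0,0],"dr":[0,0,0],"fingers":0}]'
python3 st.py
```

```text
t: 3.35
position: [0.5369, 0.2161, 0.0439]
ee_rot: [2.499, 1.903, -0.0]
ft_force: [0.6, -0.1, 0.6]
opening: 0.003
t 3.35 stand xy [-0.1214  0.1285] z 0.0439 F stand [0.64 0.03] 0.65 xaxis in stand [0. 1.] z [ 0. -0. -1.] 0.003403993920371144
```

```bash
python3 -m crank '[{"slide":[0,0.35,0.3],"dr":[0,0,0],"fingers":0},{"slide":[0,0.35,0],"dr":[0,0,0],"fingers":0},{"slide":[0,0.35,0],"dr":[0,0,0],"fingers":0},{"slide":[0,0.35,0],"dr":[0,0,0],"fingers":0},{"slide":[0,0.25,0],"dr":[0,0,0],"fingers":0},{"slide":[0,0,0],"dr":[0,0,0],"fingers":0},{"slide":[0,0,0],"dr":[0,0,0],"fingers":0}]'
python3 st.py;  python3 - <<'E'
from rig import camera
import cv2
im=camera('top')[:,:,::-1]
cv2.imwrite('pics/t2.png',im)
E
```

```text
t: 3.93
position: [0.5529, 0.2122, 0.0422]
ee_rot: [2.498, 1.904, 0.003]
ft_force: [0.8, -1.3, 5.7]
opening: 0.002
t 3.93 stand xy [-0.105   0.1289] z 0.0422 F stand [ 1.1  -1.02] 5.73 xaxis in stand [-0.  1.] z [ 0.002  0.    -1.   ] 0.0021729342556641297
```

View pics/t2.png

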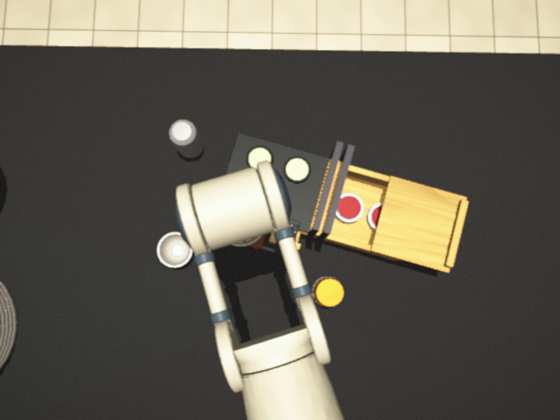

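```bash
python3 - <<'E'
from rig import camera
import cv2
im=camera('scene')[:,:,::-1]
cv2.imwrite('pics/s3.png',cv2.resize(im[130:310,190:390],None,fx=3.3,fy=3.3,interpolation=cv2.INTER_CUBIC))
E
python3 st.py
```

```text
t 4.03 stand xy [-0.105   0.1289] z 0.0422 F stand [ 1.56 -0.53] 4.43 xaxis in stand [-0.  1.] z [ 0.002  0.    -1.   ] 0.006752371932110374
```

View pics/s3.png

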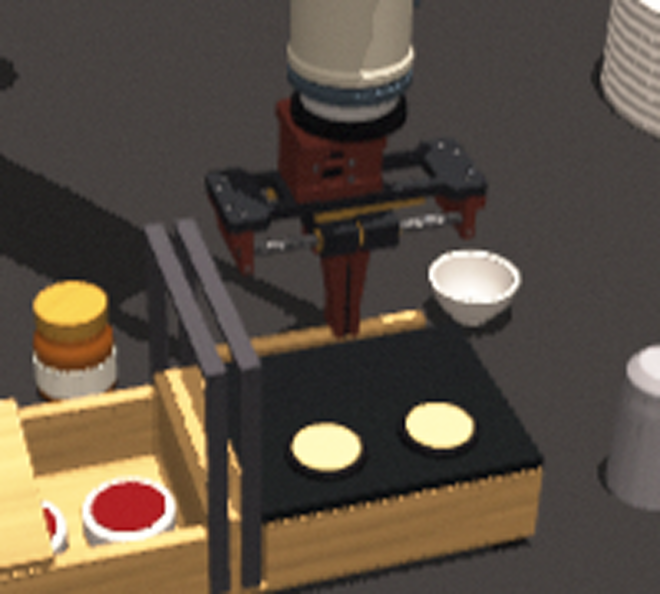

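```bash
python3 - <<'E'
from h import *
for z in (.034,.05,.07): print(proj('scene',[.5529,.2122,z]))
p=[.6199,.06,-.2686]
c,s=np.cos(p[2]),np.sin(p[2]);Q=np.array([[c,-s],[s,c]])
for x,y,z in [(-.095,.129,.063),(-.095,.188,.063),(-.095,.024,.063),(-.083,.024,.063),(-.133,.024,.063),(-.133,.188,.063),(-.075,.2,.076),(-.075,.024,.076),(-.095,.188,.015)]:
    print((x,y,z),proj('scene',[*(p[:2]+Q@[x,y]),z]))
E
python3 - <<'E'
import cv2
a=cv2.imread('pics/scene0.png')
cv2.imwrite('pics/s0z.png',cv2.resize(a[190:290,230:370],None,fx=5,fy=5,interpolation=cv2.INTER_CUBIC))
E
```

```text
[292.92654556 238.88260177]
[293.11353601 233.44709705]
[293.35148188 226.53040235]
(-0.095, 0.129, 0.063) [294.63230004 231.4296423 ]
(-0.095, 0.188, 0.063) [318.59387511 227.29456224]
(-0.095, 0.024, 0.063) [250.43037338 239.05762608]
(-0.083, 0.024, 0.063) [251.73611092 242.20116012]
(-0.133, 0.024, 0.063) [246.43806422 229.4462307 ]
(-0.133, 0.188, 0.063) [313.01445399 218.31103381]
(-0.075, 0.2, 0.076) [326.88085236 226.81315389]
(-0.075, 0.024, 0.076) [252.50523397 239.68624993]
(-0.095, 0.188, 0.015) [317.44945873 243.50056084]
```

View pics/s0z.png

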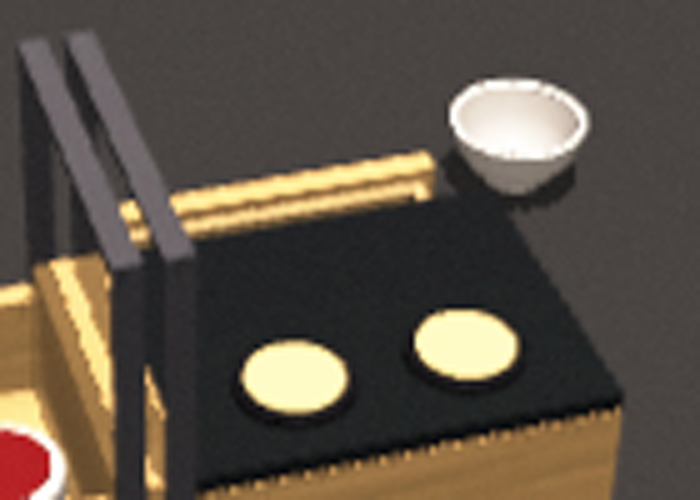

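```bash
python3 -m crank '[{"slide":[0,0,-0.4],"dr":[0,0,0],"fingers":0},{"slide":[0,0,0],"dr":[0,0,0],"fingers":0},{"slide":[0,0,0],"dr":[0,0,0],"fingers":0}]' >/dev/null; python3 st.py
python3 -m crank '[{"slide":[0,-0.5,0],"dr":[0,0,0],"fingers":0},{"slide":[0,0,0],"dr":[0,0,0],"fingers":0},{"slide":[0,0,0],"dr":[0,0,0],"fingers":0}]' >/dev/null; python3 st.py
```

```text
t 4.28 stand xy [-0.106   0.1287] z 0.0448 F stand [-0.27 -0.58] 0.49 xaxis in stand [-0.  1.] z [-0.  0. -1.] 0.006659017803816549
t 4.53 stand xy [-0.1112  0.1286] z 0.0447 F stand [-0.78 -0.66] 0.58 xaxis in stand [-0.001  1.   ] z [-0.001 -0.    -1.   ] 0.005028240418627737
```

```bash
python3 - <<'E'
import cv2
from rig import camera
a=camera('top')[:,:,::-1];cv2.imwrite('pics/t3.png',a)
cv2.imwrite('pics/t3z.png',cv2.resize(a[180:280,210:340],None,fx=6,fy=6,interpolation=cv2.INTER_CUBIC))
b=camera('scene')[:,:,::-1]
cv2.imwrite('pics/s4z.png',cv2.resize(b[190:270,230:340],None,fx=7,fy=7,interpolation=cv2.INTER_CUBIC))
E
```

```text
(no output)
```

View pics/t3z.png

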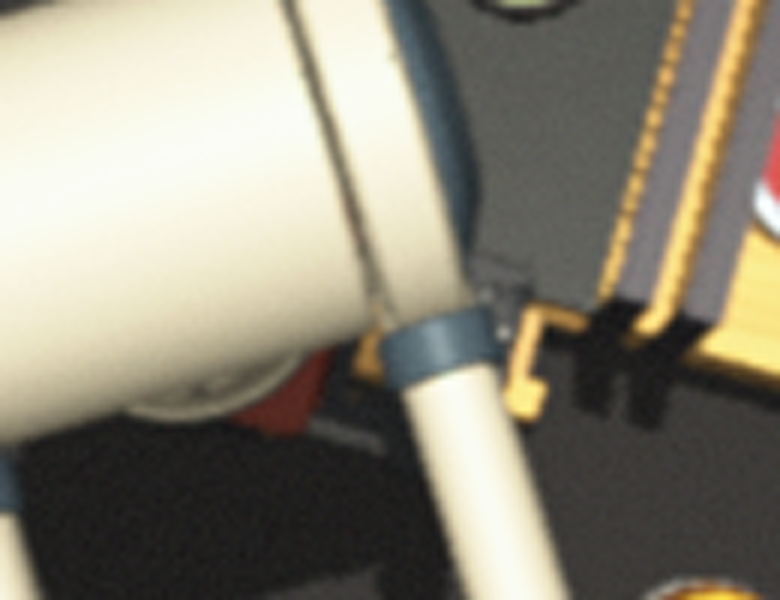

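View pics/s4z.png

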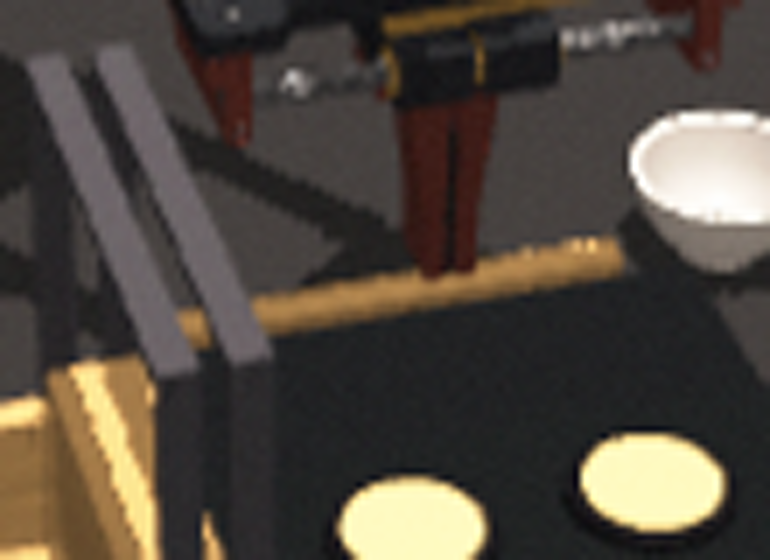

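```bash
python3 - <<'E'
from h import *
from rig import arm
print(arm.nose_length)
for z in (.025,.036,.05,.06): print(proj('scene',[.4821,.2292,z]))
import cv2
b=cv2.imread('pics/s1.png')
cv2.imwrite('pics/s1z.png',cv2.resize(b[150:250,230:340],None,fx=6,fy=6,interpolation=cv2.INTER_CUBIC))
p=[.6199,.06,-.2686]
c,s=np.cos(p[2]),np.sin(p[2]);Q=np.array([[c,-s],[s,c]])
for d in (0,.01,.02,.03,.0383):print(d,proj('top',[*(p[:2]+Q@[-.087-d,.024]),.063]),proj('scene',[*(p[:2]+Q@[-.087-d,.188]),.063]))
E
```

```text
0.008
[282.7896139  224.76450225]
[282.85906645 221.15325803]
[282.94850345 216.50290496]
[283.013114   213.14342491]
0 [303.1375885  237.45361863] [319.80559573 229.24557588]
0.01 [301.72002844 242.45554789] [318.29301108 226.81013554]
0.02 [300.29861873 247.47106077] [316.80091973 224.40769185]
0.03 [298.87334369 252.50021268] [315.32890802 222.03757876]
0.0383 [297.68741856 256.68480684] [314.122099   220.09447339]
```

View pics/s1z.png

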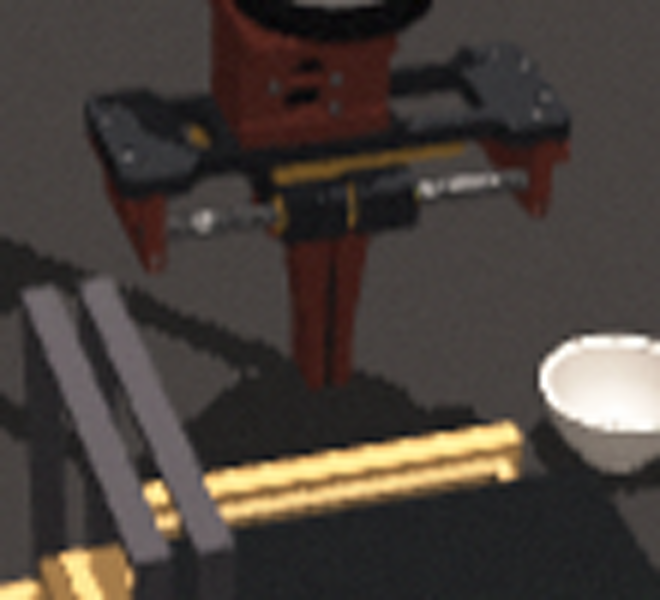

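The scene view disagrees with the nominal tip. The visible tip at (284,215) sits about 20 mm higher than predicted. The 5 N upward force and the drawer corner at (300,250), roughly 24 mm open, suggest the tips are riding on the drawer front's top edge. I'll back off, go lower and check.

```bash
python3 -m crank '[{"slide":[0,0,-1.5],"dr":[0,0,0],"fingers":0},{"slide":[0,-2.5,0],"dr":[0,0,0],"fingers":0},{"slide":[0,-2.5,0],"dr":[0,0,0],"fingers":0},{"slide":[0,0,1.5],"dr":[0,0,0],"fingers":0},{"slide":[0,0,1.5],"dr":[0,0,0],"fingers":0},{"slide":[0,0,0],"dr":[0,0,0],"fingers":0},{"slide":[0,0,0],"dr":[0,0,0],"fingers":0},{"slide":[0,0,0],"dr":[0,0,0],"fingers":0}]'; python3 st.py
python3 - <<'E'
from rig import camera,arm
from h import *
import cv2
b=camera('scene')[:,:,::-1]
cv2.imwrite('pics/s5z.png',cv2.resize(b[150:250,230:340],None,fx=6,fy=6,interpolation=cv2.INTER_CUBIC))
cv2.imwrite('pics/t5.png',camera('top')[:,:,::-1])
P=arm.get_obs()['position']
for dz in (-.008,0,.01,.02): print(dz,(proj('scene',P+[0,0,dz])-[230,150])*6)
E
```

```text
t: 5.3
position: [0.4995, 0.2267, 0.0307]
ee_rot: [2.499, 1.904, 0.001]
ft_force: [-0.2, 0.7, 0.7]
opening: 0.002
t 5.3 stand xy [-0.1603  0.1288] z 0.0307 F stand [-0.37  0.63] 0.66 xaxis in stand [0. 1.] z [ 0.001  0.    -1.   ] 0.001952556972229012
-0.008 [335.07723344 475.72694069]
0 [335.45236153 459.93247901]
0.01 [335.92528249 440.02052893]
0.02 [336.40271951 419.91843371]
```

View pics/s5z.png

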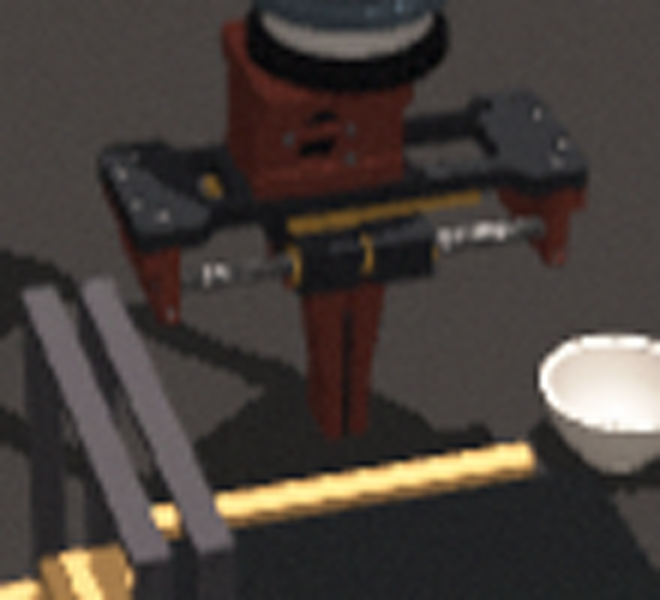

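View pics/t5.png

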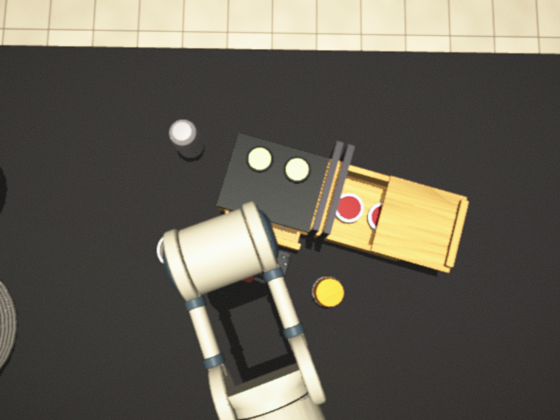

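```bash
python3 -m crank '[{"slide":[0,0,0.5],"dr":[0,0,0],"fingers":0},{"slide":[0,0.6,0],"dr":[0,0,0],"fingers":0},{"slide":[0,0.6,0],"dr":[0,0,0],"fingers":0},{"slide":[0,0.6,0],"dr":[0,0,0],"fingers":0},{"slide":[0,0.6,0],"dr":[0,0,0],"fingers":0},{"slide":[0,0.6,0],"dr":[0,0,0],"fingers":0},{"slide":[0,0.6,0],"dr":[0,0,0],"fingers":0},{"slide":[0,0.6,0],"dr":[0,0,0],"fingers":0},{"slide":[0,0,0],"dr":[0,0,0],"fingers":0},{"slide":[0,0,0],"dr":[0,0,0],"fingers":0}]'; python3 st.py
python3 - <<'E'
from rig import camera,arm
from h import *
import cv2
b=camera('scene')[:,:,::-1]
cv2.imwrite('pics/s6z.png',cv2.resize(b[170:270,230:340],None,fx=6,fy=6,interpolation=cv2.INTER_CUBIC))
a=camera('top')[:,:,::-1];cv2.imwrite('pics/t6z.png',cv2.resize(a[180:280,210:340],None,fx=6,fy=6,interpolation=cv2.INTER_CUBIC))
E
```

```text
t: 6.23
position: [0.5399, 0.2154, 0.0249]
ee_rot: [2.499, 1.904, -0.0]
ft_force: [-0.7, -0.3, -0.8]
opening: 0.007
t 6.23 stand xy [-0.1183  0.1286] z 0.0249 F stand [-0.58 -0.5 ] -0.79 xaxis in stand [0. 1.] z [-0. -0. -1.] 0.006877764154114959
```

View pics/s6z.png

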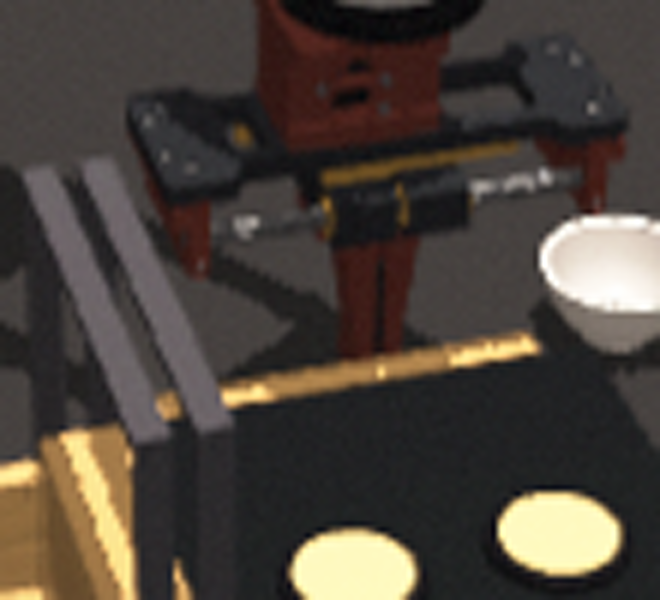

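View pics/t6z.png

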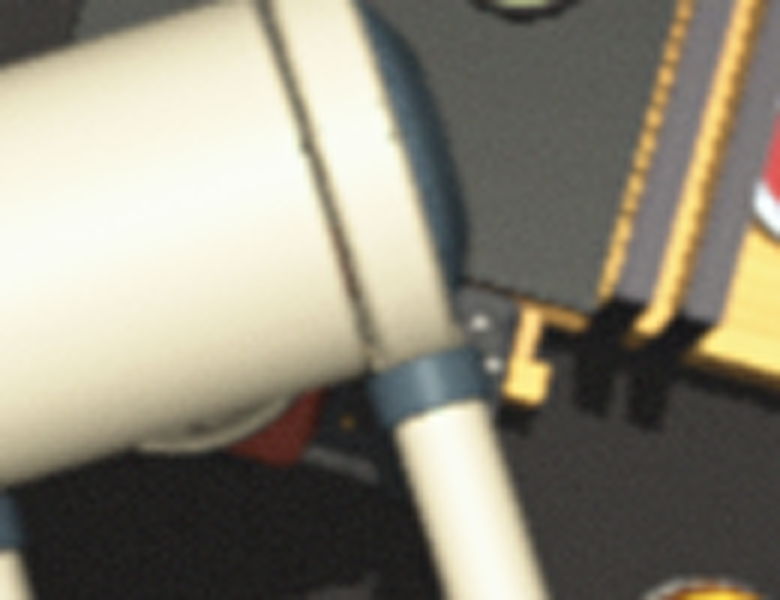

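Now the tips are properly in front of the face. The drawer front's corner in the top view is at about (300.8,247), so the drawer is ~19 mm open and TCP-to-face is ~12 mm. The home stop should come at TCP x ≈ -0.099.

```bash
python3 -m crank '[{"slide":[0,0.3,0],"dr":[0,0,0],"fingers":0},{"slide":[0,0.3,0],"dr":[0,0,0],"fingers":0},{"slide":[0,0.3,0],"dr":[0,0,0],"fingers":0},{"slide":[0,0.3,0],"dr":[0,0,0],"fingers":0},{"slide":[0,0.3,0],"dr":[0,0,0],"fingers":0},{"slide":[0,0,0],"dr":[0,0,0],"fingers":0},{"slide":[0,0,0],"dr":[0,0,0],"fingers":0}]' >/dev/null; python3 st.py
python3 -m crank '[{"slide":[0,0.15,0],"dr":[0,0,0],"fingers":0},{"slide":[0,0,0],"dr":[0,0,0],"fingers":0}]'  >/dev/null; python3 st.py
python3 -m crank '[{"slide":[0,0.1,0],"dr":[0,0,0],"fingers":0},{"slide":[0,0,0],"dr":[0,0,0],"fingers":0}]'  >/dev/null; python3 st.py
```

```text
t 6.92 stand xy [-0.1032  0.1286] z 0.025 F stand [-0.77  0.43] 0.68 xaxis in stand [0. 1.] z [ 0.001 -0.    -1.   ] 0.006704181804966274
t 7.08 stand xy [-0.102   0.1286] z 0.0251 F stand [0.19 0.82] -0.35 xaxis in stand [-0.  1.] z [ 0. -0. -1.] -7.446057744927544e-05
t 7.25 stand xy [-0.1012  0.1286] z 0.0251 F stand [-1.59 -0.87] 0.76 xaxis in stand [-0.  1.] z [-0. -0. -1.] 0.006431287386061085
```

```bash
python3 -m crank '[{"slide":[0,0.1,0],"dr":[0,0,0],"fingers":0},{"slide":[0,0,0],"dr":[0,0,0],"fingers":0}]' >/dev/null; python3 st.py
python3 -m crank '[{"slide":[0,0.1,0],"dr":[0,0,0],"fingers":0},{"slide":[0,0,0],"dr":[0,0,0],"fingers":0}]'  >/dev/null; python3 st.py
python3 -m crank '[{"slide":[0,0.1,0],"dr":[0,0,0],"fingers":0},{"slide":[0,0,0],"dr":[0,0,0],"fingers":0}]'  >/dev/null; python3 st.py
```

```text
t 7.42 stand xy [-0.1001  0.1286] z 0.0251 F stand [-0.9  -0.67] -0.27 xaxis in stand [-0.  1.] z [-0. -0. -1.] 0.00510405064004868
t 7.58 stand xy [-0.0991  0.1286] z 0.025 F stand [-0.93 -0.19] 0.31 xaxis in stand [-0.  1.] z [ 0. -0. -1.] 0.008911409684835935
t 7.75 stand xy [-0.0986  0.1286] z 0.025 F stand [-3.24 -1.46] 2.3 xaxis in stand [-0.  1.] z [-0.001  0.    -1.   ] 0.00232332221326744
```

```bash
python3 -m crank '[{"slide":[0,0.1,0],"dr":[0,0,0],"fingers":0},{"slide":[0,0,0],"dr":[0,0,0],"fingers":0}]' >/dev/null; python3 st.py
```

```text
t 7.92 stand xy [-0.0986  0.1286] z 0.0251 F stand [-7.5  -2.48] 4.21 xaxis in stand [-0.001  1.   ] z [-0.003  0.    -1.   ] 0.004920997499427424
```

```bash
python3 -m crank '[{"slide":[0,-2,0],"dr":[0,0,0],"fingers":0},{"slide":[0,-2,0],"dr":[0,0,0],"fingers":0},{"slide":[0,0,-3.5],"dr":[0,0,0],"fingers":0},{"slide":[0,0,-3.5],"dr":[0,0,0],"fingers":0},{"slide":[0,0,-3.5],"dr":[0,0,0],"fingers":0},{"slide":[0,0,-3.5],"dr":[0,0,0],"fingers":0},{"slide":[0,0,-3.5],"dr":[0,0,0],"fingers":0},{"slide":[0,0,-2.5],"dr":[0,0,0],"fingers":0},{"slide":[-3.5,0,0],"dr":[0,0,0],"fingers":0},{"slide":[-3.5,0,0],"dr":[0,0,0],"fingers":0}]' >/dev/null; python3 st.py
python3 -m crank '[{"slide":[-3.5,0.5,0],"dr":[0,0,0],"fingers":0},{"slide":[-3.5,1,0],"dr":[0,0,0],"fingers":0},{"slide":[-3.5,1,0],"dr":[0,0,0],"fingers":0},{"slide":[-3.5,1.5,0],"dr":[0,0,0],"fingers":0},{"slide":[-3.5,1.5,0],"dr":[0,0,0],"fingers":0},{"slide":[-3.5,1.5,0],"dr":[0,0,0],"fingers":0},{"slide":[-3.5,1.5,0],"dr":[0,0,0],"fingers":0},{"slide":[-3.5,1.5,0],"dr":[0,0,0],"fingers":0},{"slide":[-3.5,1.5,0],"dr":[0,0,0],"fingers":0},{"slide":[0,0,0],"dr":[0,0,0],"fingers":0}]' >/dev/null; python3 st.py
```

```text
t 8.75 stand xy [-0.1361  0.0594] z 0.2273 F stand [ 1.06 -0.92] -0.34 xaxis in stand [-0.003  1.   ] z [ 0.005  0.001 -1.   ] 0.004910415214568284
t 9.58 stand xy [-0.0205 -0.2625] z 0.2238 F stand [0.54 0.09] 0.09 xaxis in stand [0.006 1.   ] z [-0.001 -0.003 -1.   ] 0.005297279525085485
```

```bash
python3 -m crank '[{"slide":[-3,1,0],"dr":[0,0,0],"fingers":0},{"slide":[-1.7,0.5,0],"dr":[0,0,0],"fingers":0},{"slide":[0,0,3],"dr":[0,0,0],"fingers":0},{"slide":[0,0,3],"dr":[0,0,0],"fingers":0},{"slide":[0,0,3],"dr":[0,0,0],"fingers":0},{"slide":[0,0,3],"dr":[0,0,0],"fingers":0},{"slide":[0,0,3],"dr":[0,0,0],"fingers":0},{"slide":[0,0,1],"dr":[0,0,0],"fingers":0},{"slide":[0,0,0],"dr":[0,0,0],"fingers":0}]' >/dev/null; python3 st.py
python3 - <<'E'
from rig import camera,arm
from h import *
import cv2
b=camera('scene')[:,:,::-1]
cv2.imwrite('pics/s7.png',b)
cv2.imwrite('pics/s7z.png',cv2.resize(b[200:330,60:220],None,fx=5,fy=4.5,interpolation=cv2.INTER_CUBIC))
cv2.imwrite('pics/t7.png',camera('top')[:,:,::-1])
P=arm.get_obs()['position']
for dz in (-.008,0,.01,.02): print(dz,(proj('scene',P+[0,0,dz])-[60,200])*[5,4.5])
E
```

```text
t 10.33 stand xy [-0.009  -0.3027] z 0.0615 F stand [-0.63 -0.18] 0.12 xaxis in stand [-0.  1.] z [-0.005  0.003 -1.   ] 0.00347565544194136
-0.008 [194.12244459 429.7731469 ]
0 [190.06293522 416.28312215]
0.01 [184.93385386 399.2388372 ]
0.02 [179.7429756  381.98919696]
```

View pics/s7z.png

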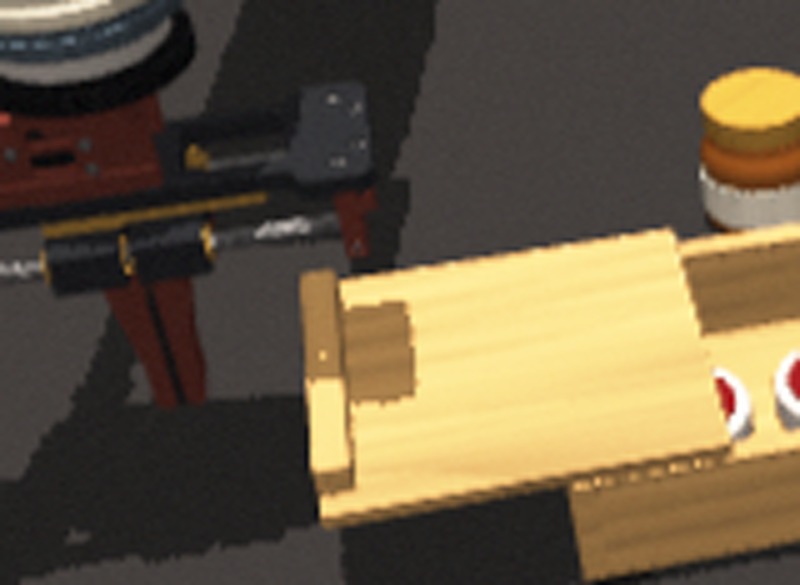

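View pics/t7.png

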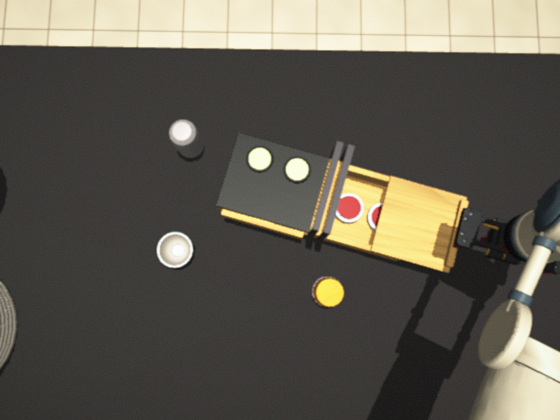

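```bash
python3 -m crank '[{"slide":[0.6,0.8,0.35],"dr":[0,0,0],"fingers":0},{"slide":[0.6,0,0],"dr":[0,0,0],"fingers":0},{"slide":[0.6,0,0],"dr":[0,0,0],"fingers":0},{"slide":[0.6,0,0],"dr":[0,0,0],"fingers":0},{"slide":[0.6,0,0],"dr":[0,0,0],"fingers":0},{"slide":[0.6,0,0],"dr":[0,0,0],"fingers":0},{"slide":[0.6,0,0],"dr":[0,0,0],"fingers":0},{"slide":[0.6,0,0],"dr":[0,0,0],"fingers":0},{"slide":[0,0,0],"dr":[0,0,0],"fingers":0},{"slide":[0,0,0],"dr":[0,0,0],"fingers":0}]' >/dev/null; python3 st.py
python3 - <<'E'
from rig import camera,arm
import cv2
b=camera('scene')[:,:,::-1]
cv2.imwrite('pics/s8z.png',cv2.resize(b[200:330,60:220],None,fx=5,fy=4.5,interpolation=cv2.INTER_CUBIC))
E
```

```text
t 11.27 stand xy [ 0.0008 -0.2548] z 0.0615 F stand [-0.16 -0.67] -0.16 xaxis in stand [-0.001  1.   ] z [ 0.  0. -1.] 0.004499340939489695
```

View pics/s8z.png

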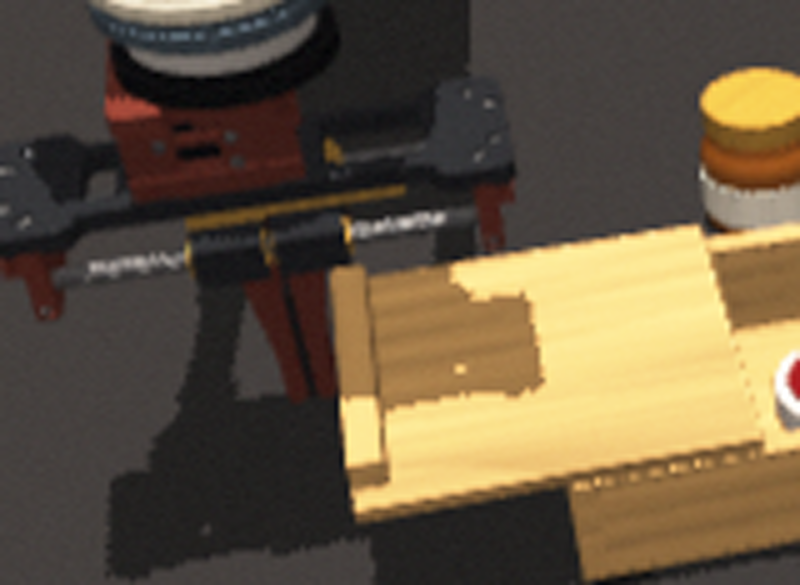

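```bash
python3 -m crank '[{"slide":[0.6,0,0.3],"dr":[0,0,0],"fingers":0},{"slide":[0.6,0,0],"dr":[0,0,0],"fingers":0},{"slide":[0.6,0,0],"dr":[0,0,0],"fingers":0},{"slide":[0.6,0,0],"dr":[0,0,0],"fingers":0},{"slide":[0.6,0,0],"dr":[0,0,0],"fingers":0},{"slide":[0.6,0,0],"dr":[0,0,0],"fingers":0},{"slide":[0.6,0,0],"dr":[0,0,0],"fingers":0},{"slide":[0.6,0,0],"dr":[0,0,0],"fingers":0},{"slide":[0.4,0,0],"dr":[0,0,0],"fingers":0},{"slide":[0,0,0],"dr":[0,0,0],"fingers":0}]' >/dev/null; python3 st.py
python3 - <<'E'
from rig import camera,arm
import cv2
b=camera('scene')[:,:,::-1]
cv2.imwrite('pics/s9z.png',cv2.resize(b[190:330,80:280],None,fx=4,fy=4,interpolation=cv2.INTER_CUBIC))
E
```

```text
t 12.15 stand xy [ 0.0007 -0.202 ] z 0.0585 F stand [-0.6 -0.8] 0.73 xaxis in stand [-0.001  1.   ] z [-0.     0.001 -1.   ] 0.00696251049827995
```

View pics/s9z.png

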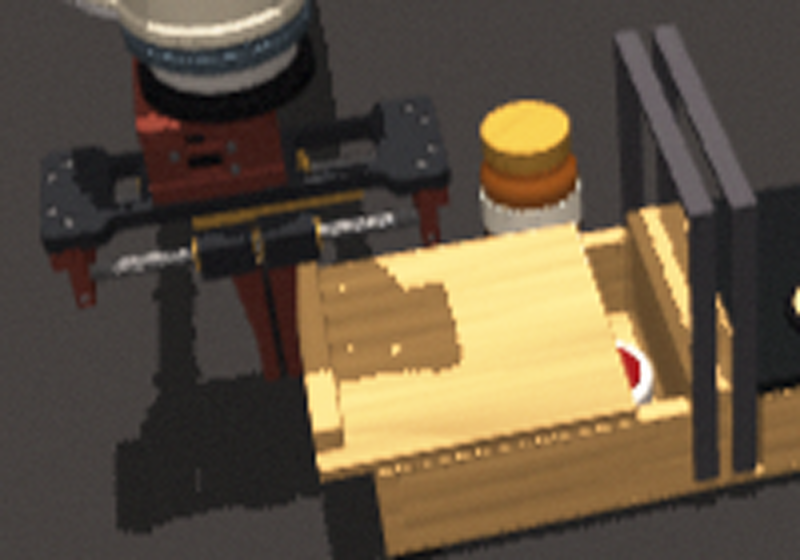

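```bash
python3 -m crank '[{"slide":[0.35,0,0],"dr":[0,0,0],"fingers":0},{"slide":[0.35,0,0],"dr":[0,0,0],"fingers":0},{"slide":[0.35,0,0],"dr":[0,0,0],"fingers":0},{"slide":[0.35,0,0],"dr":[0,0,0],"fingers":0},{"slide":[0.3,0,0],"dr":[0,0,0],"fingers":0},{"slide":[0,0,0],"dr":[0,0,0],"fingers":0}]' >/dev/null; python3 st.py
python3 -m crank '[{"slide":[0.15,0,0],"dr":[0,0,0],"fingers":0},{"slide":[0,0,0],"dr":[0,0,0],"fingers":0}]' >/dev/null; python3 st.py
python3 -m crank '[{"slide":[0.15,0,0],"dr":[0,0,0],"fingers":0},{"slide":[0,0,0],"dr":[0,0,0],"fingers":0}]' >/dev/null; python3 st.py
python3 - <<'E'
from rig import camera,arm
import cv2
b=camera('scene')[:,:,::-1]
cv2.imwrite('pics/s10z.png',cv2.resize(b[190:330,80:280],None,fx=4,fy=4,interpolation=cv2.INTER_CUBIC))
E
```

```text
t 12.7 stand xy [ 0.0009 -0.1856] z 0.0586 F stand [0.04 0.02] -0.65 xaxis in stand [-0.001  1.   ] z [ 0.  0. -1.] 0.008564909749540627
t 12.87 stand xy [ 0.0009 -0.1845] z 0.0586 F stand [-0.09  0.24] 0.14 xaxis in stand [-0.  1.] z [ 0.  0. -1.] 0.005820326579984808
t 13.03 stand xy [ 0.0009 -0.1832] z 0.0586 F stand [-0.43 -0.33] -0.26 xaxis in stand [-0.  1.] z [ 0.  0. -1.] 0.005276601066759212
```

View pics/s10z.png

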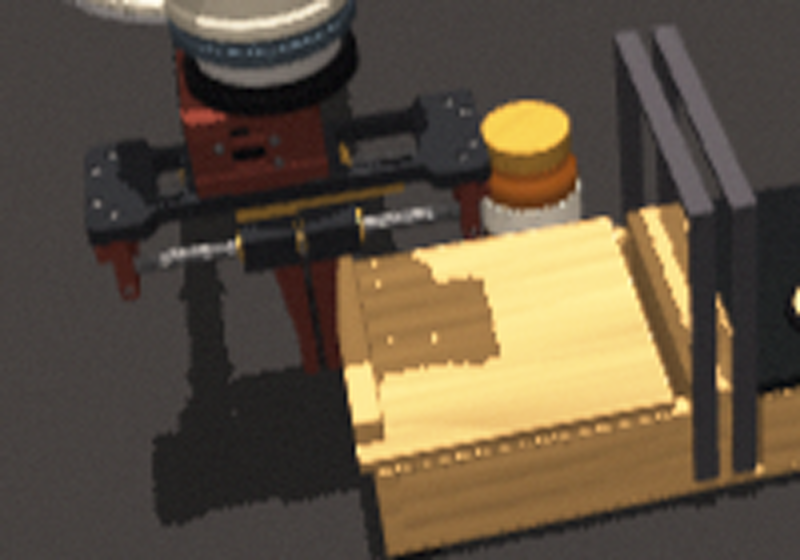

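```bash
for i in 1; do :; done
python3 -m crank '[{"slide":[0.15,0,0],"dr":[0,0,0],"fingers":0},{"slide":[0.15,0,0],"dr":[0,0,0],"fingers":0},{"slide":[0,0,0],"dr":[0,0,0],"fingers":0}]' >/dev/null; python3 st.py
python3 -m crank '[{"slide":[0.15,0,0],"dr":[0,0,0],"fingers":0},{"slide":[0,0,0],"dr":[0,0,0],"fingers":0}]' >/dev/null; python3 st.py
python3 -m crank '[{"slide":[0.1,0,0],"dr":[0,0,0],"fingers":0},{"slide":[0,0,0],"dr":[0,0,0],"fingers":0}]' >/dev/null; python3 st.py
```

```text
t 13.33 stand xy [ 0.0009 -0.1801] z 0.0586 F stand [-0.26 -1.03] 0.96 xaxis in stand [-0.  1.] z [ 0.  0. -1.] 0.004412753042044743
t 13.5 stand xy [ 0.0009 -0.1786] z 0.0586 F stand [ 0.1  -1.15] 1.19 xaxis in stand [-0.  1.] z [ 0.  0. -1.] 0.004520977695707995
t 13.67 stand xy [ 0.0009 -0.1777] z 0.0585 F stand [ 1.11 -0.5 ] 0.54 xaxis in stand [-0.  1.] z [ 0.  0. -1.] 0.007092244552312659
```

```bash

python3 -m crank '[{"slide":[0.1,0,0],"dr":[0,0,0],"fingers":0},{"slide":[0,0,0],"dr":[0,0,0],"fingers":0}]' >/dev/null; python3 st.py
python3 -m crank '[{"slide":[0.1,0,0],"dr":[0,0,0],"fingers":0},{"slide":[0,0,0],"dr":[0,0,0],"fingers":0}]' >/dev/null; python3 st.py
python3 -m crank '[{"slide":[0.1,0,0],"dr":[0,0,0],"fingers":0},{"slide":[0,0,0],"dr":[0,0,0],"fingers":0}]' >/dev/null; python3 st.py
```

```text
t 13.83 stand xy [ 0.0009 -0.1767] z 0.0585 F stand [ 0.59 -1.02] 1.52 xaxis in stand [-0.  1.] z [ 0.  0. -1.] -0.00021814468086550414
t 14.0 stand xy [ 0.0009 -0.1758] z 0.0586 F stand [ 1.1  -1.69] 1.09 xaxis in stand [-0.  1.] z [ 0. -0. -1.] 0.00426025518551519
t 14.17 stand xy [ 0.0009 -0.1758] z 0.0586 F stand [ 0.61 -4.9 ] 1.11 xaxis in stand [0. 1.] z [-0.    -0.002 -1.   ] 0.005078234490258244
```

```bash

python3 -m crank '[{"slide":[0.1,0,0],"dr":[0,0,0],"fingers":0},{"slide":[0,0,0],"dr":[0,0,0],"fingers":0}]' >/dev/null; python3 st.py
```

```text
t 14.33 stand xy [ 0.0009 -0.1758] z 0.0586 F stand [-0.42 -8.01] 1.17 xaxis in stand [0.001 1.   ] z [-0.001 -0.003 -1.   ] 0.00217166894851537
```

It has reached the stop at 8 N with no further motion. Retreating.

```bash

python3 -m crank '[{"slide":[-1.5,0,0],"dr":[0,0,0],"fingers":0},{"slide":[-3,0,0],"dr":[0,0,0],"fingers":0},{"slide":[-3,0,0],"dr":[0,0,0],"fingers":0},{"slide":[-3,0,-2],"dr":[0,0,0],"fingers":0},{"slide":[-2,-1,-3],"dr":[0,0,0],"fingers":0},{"slide":[-2,-2,-3],"dr":[0,0,0],"fingers":0},{"slide":[-1,-2,-3],"dr":[0,0,0],"fingers":0},{"slide":[0,-2,-3],"dr":[0,0,0],"fingers":0},{"slide":[0,0,0],"dr":[0,0,0],"fingers":0},{"slide":[0,0,0],"dr":[0,0,0],"fingers":0}]' >/dev/null; python3 st.py
python3 - <<'E'
from rig import camera,arm,finder
import cv2,numpy as np
from h import *
b=camera('scene')[:,:,::-1];cv2.imwrite('pics/s11.png',b)
a=camera('top')[:,:,::-1];cv2.imwrite('pics/t11.png',a)
cv2.imwrite('pics/t11z.png',cv2.resize(a[120:280,205:485],None,fx=2.8,fy=2.8,interpolation=cv2.INTER_CUBIC))
cv2.imwrite('pics/s11z.png',cv2.resize(b[190:330,150:360],None,fx=3.8,fy=3.8,interpolation=cv2.INTER_CUBIC))
p=[.6199,.06,-.2686]
c,s=np.cos(p[2]),np.sin(p[2]);Q=np.array([[c,-s],[s,c]])
for n,h in [('ramekin',0),('shaker',0),('jar',0),('stand',0),('cover_edge',.079),('drawer_face',.039)]:
    for cam in ('scene','top'):
        r=finder.tip_of(cam,n)
        if r: X=at(cam,r[0]['centre'],h);print(n,cam,X.round(3),'stand',(Q.T@(X[:2]-p[:2])).round(3))
for x,y,z in [(-.087,.024,.063),(-.087,.188,.063),(.065,-.169,.091),(-.065,-.169,.091),(.075,.2,.076),(-.075,.2,.076)]:
    print((x,y,z),((proj('top',[*(p[:2]+Q@[x,y]),z])-[205,120])*2.8).round(1))
E
```

```text
t 15.17 stand xy [-0.0686 -0.3289] z 0.2014 F stand [ 0.02 -0.1 ] -0.5 xaxis in stand [0. 1.] z [ 0.005 -0.002 -1.   ] 0.0019318157998835625
ramekin scene [0.526 0.346 0.   ] stand [-0.166  0.251]
ramekin top [0.52  0.356 0.   ] stand [-0.175  0.259]
shaker scene [0.729 0.347 0.   ] stand [0.029 0.306]
shaker top [0.738 0.343 0.   ] stand [0.039 0.305]
jar scene [0.435 0.054 0.   ] stand [-0.177 -0.054]
jar top [0.436 0.054 0.   ] stand [-0.175 -0.055]
stand scene [0.614 0.065 0.   ] stand [-0.007  0.003]
stand top [0.622 0.063 0.   ] stand [0.001 0.003]
cover_edge scene [ 0.571 -0.107  0.079] stand [-0.003 -0.174]
cover_edge top [ 0.581 -0.098  0.079] stand [ 0.004 -0.162]
drawer_face top [0.558 0.187 0.039] stand [-0.093  0.106]
(-0.087, 0.024, 0.063) [274.8 328.9]
(-0.087, 0.188, 0.063) [ 46.  262.7]
(0.065, -0.169, 0.091) [612.2 189.7]
(-0.065, -0.169, 0.091) [565.1 374.8]
(0.075, 0.2, 0.076) [95.8 33.6]
(-0.075, 0.2, 0.076) [ 32.3 238.8]
```

View pics/t11z.png

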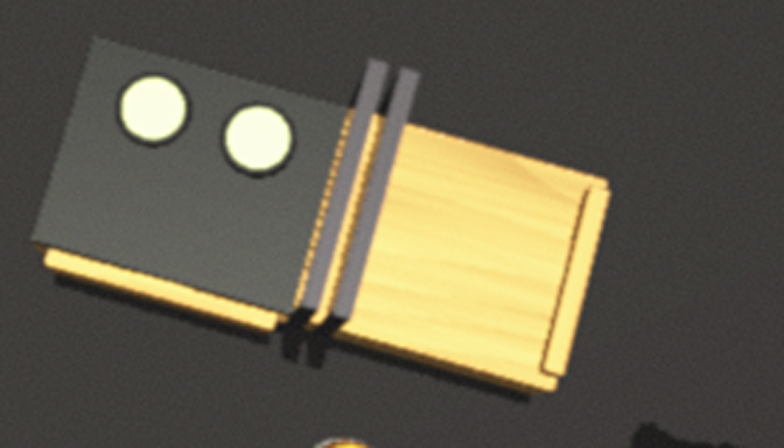

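View pics/s11z.png

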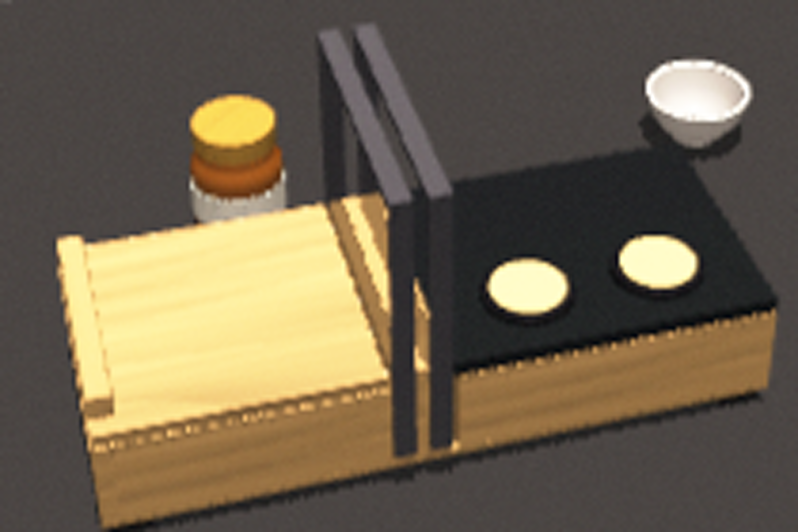

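```bash
python3 - <<'E'
import cv2,numpy as np
for c,reg in [('top',{'slate':(125,235,225,340),'ram':(225,275,150,200),'shaker':(110,165,160,210),'jar':(270,315,305,350)}),('scene',{'slate':(235,310,260,355),'ram':(200,232,315,352),'shaker':(228,290,370,408),'jar':(212,250,195,230)})]:
    a=cv2.imread(f'pics/{c}0.png',0).astype(np.float32);b=cv2.imread(f'pics/{c}11.png',0).astype(np.float32)
    for n,(r0,r1,c0,c1) in reg.items():
        if n=='slate' and c=='top': r1=200
        print(c,n,np.round(cv2.phaseCorrelate(a[r0:r1,c0:c1].copy(),b[r0:r1,c0:c1].copy()),2))if False else print(c,n,cv2.phaseCorrelate(a[r0:r1,c0:c1].copy(),b[r0:r1,c0:c1].copy()))
from rig import arm
arm.job_done()
E
```

```text
[ WARN:0@0.039] global loadsave.cpp:275 findDecoder imread_('pics/top11.png'): can't open/read file: check file path/integrity
Traceback (most recent call last):
AttributeError: 'NoneType' object has no attribute 'astype'
```

The saved files are named t11 and s11. The error came before hand-in, so I'll rerun the check first.

```bash
python3 - <<'E'
import cv2,numpy as np
for c,reg in [('top',{'slate':(125,200,225,340),'ram':(225,275,150,200),'shaker':(110,165,160,210),'jar':(270,315,305,350)}),('scene',{'slate':(240,310,260,355),'ram':(200,232,315,352),'shaker':(228,290,370,408),'jar':(212,240,195,230)})]:
    a=cv2.imread(f'pics/{c}0.png',0).astype(np.float32);b=cv2.imread(f'pics/{c[0]}11.png',0).astype(np.float32)
    for n,(r0,r1,c0,c1) in reg.items():
        (s,q)=cv2.phaseCorrelate(a[r0:r1,c0:c1].copy(),b[r0:r1,c0:c1].copy());print(c,n,np.round(s,2),round(q,2))
E
```

```text
top slate [0.03 0.5 ] 0.98
top ram [-0.04 -0.  ] 0.95
top shaker [ 0.07 -0.01] 0.83
top jar [0.54 0.31] 0.91
scene slate [0.03 0.  ] 1.01
scene ram [0.13 0.13] 0.95
scene shaker [-0.03  0.03] 0.98
scene jar [0.06 0.02] 0.98
```

```bash
python3 -c "
from rig import arm
print(arm.job_done())"
```

```text
the job is handed in; nothing more can be done
None
```

The drawer is home and the cover is shut, both pushed with the closed fingertips. I handed the job in shortly after the 15 s mark, with the arm backed well clear.

- **First drawer push:** it went wrong. The closed fingertips sit about 20 mm higher than the stated tool geometry, so they rode on the drawer front's top edge with about 5 N and dragged it roughly 15 mm. I backed off, went lower and pushed the face properly.
- **Stops:** both pushes ended with the tool no longer advancing, at about 7.5 N on the drawer and 8 N on the cover.
- **Position checks:** in the top view, the drawer front and cover batten corners lie within about 1 px of where they should be when closed. The network's drawer-face and cover-edge points were 5–7 mm off, which is within their usual scatter.
- **Stand and bystanders:** the before-and-after image shift was 0.13 px or less in the scene camera for the stand, ramekin, shaker and jar. The top camera showed about 0.5 px (1 mm) on the stand's slate top and 0.6 px on the jar. I put that down to shading or crop effects, but did not prove it.

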